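# Line up the drawer-pull blanks and bring the sander to the ready

### The job

On the sanding board, push the three loose square blanks into one tight, straight row: each flat against the long red fence, and the row closed up without gaps against the red end stop, in any order. Then pick up the green detail sander by its grip, lift it over the stack of boards without touching the stack, and finish still holding it in the air, still and level, about a centimetre above the dark walnut blank, centred over that blank with its nose pointing straight at the long fence and never touching a blank. Keep holding it there as the program ends (do not put it down or let go), the row still in order and the collet set, the dish of screws and the try square left where they are.

Things in the scene. Friction and masses are not known exactly. Their poses are not given: they have to be found in the camera images.
- board: fixed grey sanding board 200 (x) x 320 (y) x 12 mm thick; origin: centre of its underside. Red fence along its far (+x) edge, inner face at x = 70 mm; red end stop along x near its +y end, inner face at y = 125 mm; both 12 mm high above the base. In the finished row the blanks' centres are at x = 42, y = 97, 41 and -15 mm.
- blank_walnut: the dark brown walnut blank: a square block 56 x 56 mm, 18 mm thick, 45 g, lying loose on the sanding board; origin at the centre of its underside, z up. The three blanks are the same size and lie in any order.
- blank_beech: the pale beech blank: a square block 56 x 56 mm, 18 mm thick, 45 g, lying loose on the sanding board; origin at the centre of its underside, z up. The three blanks are the same size and lie in any order.
- blank_cherry: the mid-brown cherry blank: a square block 56 x 56 mm, 18 mm thick, 45 g, lying loose on the sanding board; origin at the centre of its underside, z up. The three blanks are the same size and lie in any order.
- sander: green detail sander, 0.6 kg, standing on its black pad. Origin: centre of the pad's underside; x to the nose, z up. Pad 70 mm wide, x = -45 to 50 mm (pointed tip). Lower housing 62 mm wide up to z = 54 mm. Flat-sided grip bar 52 mm wide (y), x = -55 to 45, z = 54 to 106 mm, with a black band. Dust spout behind, 30 mm across, to x = -77 at z = 35 mm.
- sander_grip (a point): the place to grip the sander: middle of the grip bar, at x = -5 mm, z = 83 mm in the sander's frame; close the fingers across the sander's y
- sander_nose (a point): the pointed tip of the sander's pad, on its underside, at x = +50 mm in the sander's frame
- lumber: the stack of four short boards, fixed, standing between the sander and the sanding board: 335 mm long (x), 60 mm wide (y), 100 mm high, origin at the centre of its underside, z up
- collets: the chrome collet set, four collets in a dark wooden block 50 x 130 mm, 60 mm high in all, long side along y, loose; origin at the centre of its underside. Leave alone.
- dish: the white ceramic dish of screws, 94 mm across, 30 mm high, loose; origin at the centre of its underside. Leave alone.
- square: the try square lying flat, loose: dark wooden stock 120 mm along x, 22 mm wide, 16 mm high, origin at the centre of the stock's underside; steel blade 35 mm wide, 3 mm thick, reaching 161 mm to -y from the stock's -x end. Leave alone.
Mind the look-alikes: they are no part of the job. Leave any blue, turquoise or yellow look-alike of the blank_cherry alone.

How it is judged:
By the outcome, as a careful person would: the job done as asked, in the order asked, and still so for the second after the job is handed in, while the arm keeps its last pose, push and grip.
It also fails if it takes over 67 s, if anything falls off the work surface, if the arm or the gripper's body presses on something with over 40 N, if the wrist force passes 120 N, or if a joint passes its speed limit or range.

### The arm

A 6-joint arm with a two-finger parallel gripper is mounted at the origin on the work surface. World frame = base frame: x ahead of the robot, y to its left, z up, the work surface at z = 0. Lengths are in m, angles in degrees, forces in N, time in s.
With the tool pointing down it reaches from about 0.4 to 0.825 m from the base axis. Payload 7 kg.
Tool frame: the origin (TCP) lies midway between the tips of the shut fingers; the grasp point (between the pads) lies 19 mm behind it; z points along the fingers, y is the line along which they close (so a half turn about z gives the same grasp; the last joint's range is limited). The gripper opens to 88 mm and grips with 3 to 60 N. Pads are 19 mm wide; open, the fingers measure 130 mm over their backs; the gripper's body (78 mm by 193 mm) begins 47 mm behind the grasp point.
Start: joints at [92.825, 20.546, 0.682, 0, -70.136, -16.507], TCP at [0.16, 0.656, 0.227] pointing down, gripper open.
Joint ranges: [-176.03, 176.03], [-82.01, 121.73], [-58.28, 71.71], [-173.87, 95.51], [-174.79, -0.11], [-173.66, 173.66]. Speed limits (degrees/s): [136.94, 136.94, 172.46, 180, 180, 180].

### API

Orientations are given as a 3x3 rotation matrix whose columns are the frame's x, y, z axes.
In Python, from rig import robot gives the robot as it stands. Calls block until the motion is done:
- robot.goto(position, orientation): joint-space move of the TCP to a pose.
- robot.servo_line(position, ori=None, speed=0.15): straight line of the TCP; ori=None keeps the orientation; speed is the mean speed in m/s.
- robot.movej(angles): joint-space move.
- robot.move_gripper(opening): opening from 0.0 (shut) to 1.0 (fully open); the grip force is fixed at half the most; returns when the fingers have stopped.
- robot.dwell(seconds).
- robot.ik(position, orientation): joint angles nearest the present ones, or None.
- robot.grab_frame(name): name is "scene" or "top" or "wrist"; returns (picture, depth): 420x560x3 uint8, red, green, blue; 420x560 float32, m along the optical axis (not along the pixel's ray), 0 where there is no reading.
- robot.camera_info(name): a dict with "vfov" (degrees; the focal length in pixels is half the picture's height over the tangent of half this angle, whatever the lens; pixels are square), "cx", "cy" (the principal point, pixels), "view" (4x4, takes a point from world to camera coordinates); the wrist camera has in their place "T_tool_cam" (4x4, takes a point from camera to tool coordinates, whose origin is the TCP and whose axes are the flange's). Camera axes: x right, y down, z forward; pixel columns grow to the right and rows downward; lengths in m; the calibration is good to about 2 mm. A picture is of the moment at which its call begins: read the wrist's pose just before it. camera_info takes no time and is no camera call.
A pose or a line that the arm cannot do raises robot.Unreachable and nothing moves.
- robot.job_done(): hands the job in; it is judged then, once.
Readings, each from a call of its own:
- robot.read_t(): time.
- robot.read_qpos(): joint angles.
- robot.read_qvel(): joint speeds.
- robot.read_effort(): joint torques, N m.
- robot.read_position(): TCP position.
- robot.read_tcp_rot(): TCP orientation.
- robot.read_force(): force on the tool from outside, world axes, zero at the start.
- robot.read_ft_torque(): the same for the moment, N m.
- robot.read_grip_width(): opening from 0.0 (shut) to 1.0 (fully open).
- robot.read_finger_force(): force on a finger pad.
Only numpy, scipy, OpenCV 4.12 (cv2) and the standard library are available. Lean on these libraries where they do the work, as an engineer would, in place of code of your own. Each camera call takes 0.05 s, during which the arm holds its last target. There are 200 camera calls.

## Working session

There is one attempt and no reset: what is moved stays moved. The work goes in short steps, each a Python script; the robot and the scene stay as the last script left them, time stands still between calls to the robot, and variables do not carry over. Pictures are saved under pics/ and viewed, at most 10 in all, crops included, and the job is handed in when it is done.

```bash
mkdir -p pics; ls; python3 - <<'E'
from rig import robot
import cv2,numpy as np
for n in("top","scene"):
    p,d=robot.grab_frame(n); cv2.imwrite(f"pics/{n}0.png",cv2.resize(p[:,:,::-1],(800,600),interpolation=cv2.INTER_CUBIC)); np.savez(f"{n}0.npz",p=p,d=d)
    print(robot.camera_info(n))
print(robot.camera_info("wrist"),robot.read_t(),robot.read_tcp_rot())
E
```

```text
pics
{'vfov': 50.39743590626122, 'cx': 280.298720283233, 'cy': 203.19275421612315, 'view': array([[-0.00230426, -0.99998973,  0.00390213, -0.14456159],
       [-0.99397108,  0.00186261, -0.10962678,  0.56327549],
       [ 0.10961838, -0.00413122, -0.99396516,  1.33399934],
       [ 0.        ,  0.        ,  0.        ,  1.        ]])}
{'vfov': 54.03043406817227, 'cx': 274.31922233947284, 'cy': 212.38009852410025, 'view': array([[-0.68489469,  0.72857027,  0.0102283 ,  0.47570364],
       [ 0.62018368,  0.59025925, -0.51668775, -0.23272542],
       [-0.38248068, -0.34753327, -0.85611282,  1.38378571],
       [ 0.        ,  0.        ,  0.        ,  1.        ]])}
{'vfov': 70.86363453795363, 'cx': 281.31721520024405, 'cy': 207.56183050329923, 'T_tool_cam': array([[ 8.94715163e-04, -9.59539782e-01, -2.81571670e-01,
         7.57834537e-02],
       [ 9.99999481e-01,  7.21112752e-04,  7.20165938e-04,
        -1.95325978e-04],
       [-4.87982946e-04, -2.81572168e-01,  9.59539929e-01,
        -1.58459726e-01],
       [ 0.00000000e+00,  0.00000000e+00,  0.00000000e+00,
         1.00000000e+00]])} 0.1 [[ 9.71607379e-01 -2.36598910e-01 -2.38010416e-04]
 [-2.36598998e-01 -9.71606228e-01 -1.50047708e-03]
 [ 1.23758838e-04  1.51418762e-03 -9.99998846e-01]]
```

View pics/top0.png

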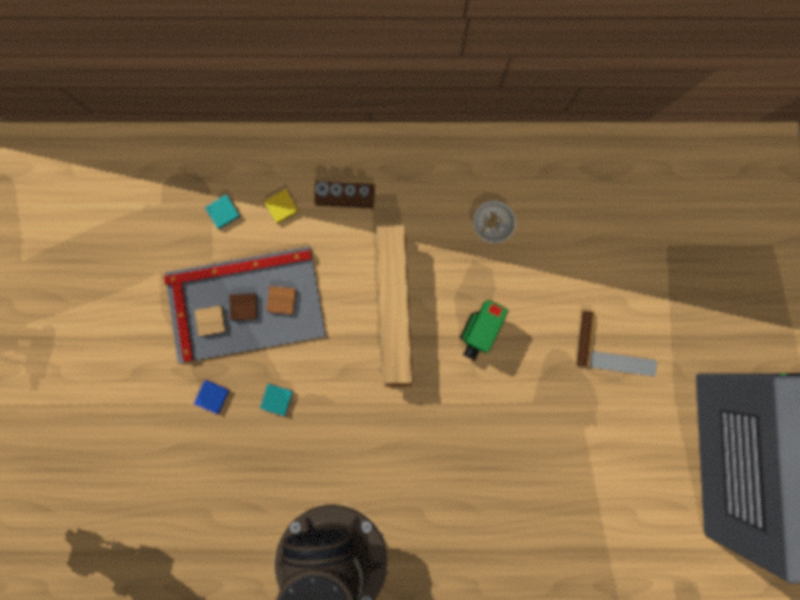

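View pics/scene0.png

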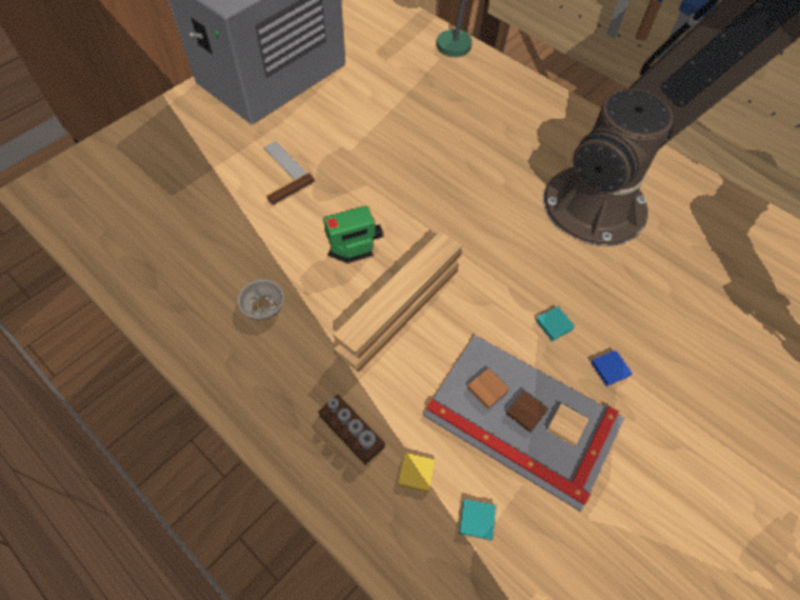

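The top view shows the board with its outer corners at about (166,276), (311,249), (326,338) and (180,362). The beech blank is at (209,321), walnut at (243,306) and cherry at (282,299). The sander grip is near (488,326), with its nose up-right at the red patch, and the lumber spans (392,226) to (398,384). The blue, turquoise and yellow decoys lie off the board.

```bash
cat > h.py <<'E'
import numpy as np,cv2
from rig import robot
def ray(ci,uv,V):
    f=210/np.tan(np.radians(ci['vfov']/2)); uv=np.atleast_2d(np.array(uv,float))
    d=np.c_[(uv[:,0]-ci['cx'])/f,(uv[:,1]-ci['cy'])/f,np.ones(len(uv))]
    R=V[:3,:3];t=V[:3,3]
    return -R.T@t, d@R
def toplane(ci,uv,z,V=None):
    o,d=ray(ci,uv,ci['view'] if V is None else V)
    return o+d*((z-o[2])/d[:,2])[:,None]
def wristV(ci):
    T=np.eye(4);T[:3,:3]=robot.read_tcp_rot();T[:3,3]=robot.read_position()
    return np.linalg.inv(T@ci['T_tool_cam'])
def down(a):  # tool down, tool x axis at heading a deg (y = -90 from it, mirrored)
    c,s=np.cos(np.radians(a)),np.sin(np.radians(a))
    return np.array([[c,s,0],[s,-c,0],[0,0,-1.]])
E
python3 - <<'E'
from h import *
ci=robot.camera_info("top"); s=.7
def P(l,z): print(np.round(toplane(ci,np.array(l)*s,z),3).tolist())
P([(166,276),(311,249),(326,338),(180,362)],.012)
P([(209,321),(243,306),(282,299)],.03)
P([(490,304),(506,310),(493,347),(474,340)],.1); P([(470,352)],.035)
P([(377,226),(404,225),(412,382),(385,384)],.1)
P([(212,397),(278,400),(282,205),(223,211),(345,192)],.03)
P([(495,221),(586,339)],.02)
d=np.load('top0.npz')['d'];
print(d[int(326*s),int(488*s)],d[int(300*s),int(392*s)])
# look at sander on the way? first at board
for a in(0,90,-90,180,10): 
    print(a,robot.ik([.44,.215,.40],down(a)),robot.ik([.5,.215,.45],down(a)),robot.ik([.56,-.14,.35],down(a)))
E
```

```text
[[0.597, 0.364, 0.012], [0.656, 0.049, 0.012], [0.462, 0.015, 0.012], [0.411, 0.327, 0.012]]
[[0.498, 0.262, 0.03], [0.53, 0.191, 0.03], [0.545, 0.108, 0.03]]
[[0.527, -0.327, 0.1], [0.515, -0.359, 0.1], [0.44, -0.332, 0.1], [0.454, -0.294, 0.1]]
[[0.431, -0.292, 0.035]]
[[0.688, -0.098, 0.1], [0.69, -0.153, 0.1], [0.371, -0.168, 0.1], [0.367, -0.114, 0.1]]
[[0.338, 0.251, 0.03], [0.332, 0.112, 0.03], [0.75, 0.111, 0.03], [0.737, 0.239, 0.03], [0.779, -0.025, 0.03]]
[[0.716, -0.353, 0.02], [0.458, -0.543, 0.02]]
1.279297 1.3022811
0 [ 49.09920509  -1.18767882  -3.93608198   0.         -87.25159685
  40.90079491] [ 43.90197695   4.45089954   8.0936995    0.         -93.64279996
  46.09802305] [ 5.37060105e+00  8.17969018e+00 -3.47926312e-02  0.00000000e+00
 -8.17855172e+01  8.46293990e+01]
90 [ 49.09920509  -1.18767882  -3.93608198   0.         -87.25159685
 130.90079491] [ 43.90197695   4.45089954   8.0936995    0.         -93.64279996
 136.09802305] None
-90 [ 49.09920509  -1.18767882  -3.93608198   0.         -87.25159685
 -49.09920509] [ 43.90197695   4.45089954   8.0936995    0.         -93.64279996
 -43.90197695] [ 5.37060105e+00  8.17969018e+00 -3.47926312e-02  0.00000000e+00
 -8.17855172e+01 -5.37060105e+00]
180 [  49.09920509   -1.18767882   -3.93608198    0.          -87.25159685
 -139.09920509] [  43.90197695    4.45089954    8.0936995     0.          -93.64279996
 -133.90197695] [ 5.37060105e+00  8.17969018e+00 -3.47926312e-02  0.00000000e+00
 -8.17855172e+01 -9.53706010e+01]
10 [ 49.09920509  -1.18767882  -3.93608198   0.         -87.25159685
  50.90079491] [ 43.90197695   4.45089954   8.0936995    0.         -93.64279996
  56.09802305] [ 5.37060105e+00  8.17969018e+00 -3.47926312e-02  0.00000000e+00
 -8.17855172e+01  9.46293990e+01]
```

```bash
python3 - <<'E'
from h import *
robot.goto([.46,.18,.17],down(10)); robot.dwell(.2)
ci=robot.camera_info("wrist"); V=wristV(ci); p,d=robot.grab_frame("wrist")
np.savez("w1.npz",p=p,d=d,V=V)
cv2.imwrite("pics/w1.png",cv2.resize(p[:,:,::-1],(800,600),interpolation=cv2.INTER_CUBIC)); print(robot.read_t(),robot.read_position())
E
```

```text
2.3833 [0.45995922 0.18045345 0.16994508]
```

View pics/w1.png

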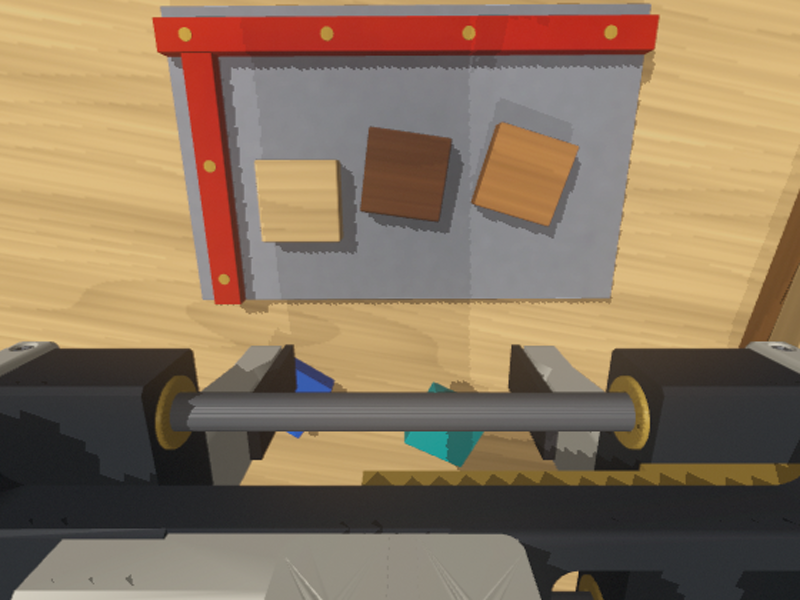

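The wrist view shows the board clearly. Its near corners are at (203,299) and (612,299), the fence's inner top edge runs (160,52) to (654,42), and the stop's inner edge runs (209,53) to (241,303). Beech is at (298,200), walnut at (406,174) and cherry at (526,174), all slightly rotated.

```bash
python3 - <<'E'
from h import *
ci=robot.camera_info("wrist"); V=np.load("w1.npz")['V']; s=.7
W=lambda l,z: toplane(ci,np.array(l)*s,z,V)
f=W([(160,52),(654,42)],.024); e=W([(209,53),(241,303)],.024); b=W([(162,8),(649,5),(612,299),(203,299)],.012)
print(b.round(4).tolist(), f.round(4).tolist(), e.round(4).tolist())
ang=lambda v: np.degrees(np.arctan2(v[1],v[0]))
print("yaws",ang(f[0]-f[1])-90,ang(e[0]-e[1]),ang(b[0]-b[1])-90,ang(b[3]-b[2])-90,ang(b[1]-b[2]),ang(b[0]-b[3]))
yaw=np.mean([ang(f[0]-f[1])-90,ang(b[0]-b[1])-90,ang(b[3]-b[2])-90,ang(e[0]-e[1])])
c,n=np.cos(np.radians(yaw)),np.sin(np.radians(yaw)); X=np.array([c,n]);Y=np.array([-n,c])
ox=f[:,:2]@X-.07; oy=e[:,:2]@Y-.125
print(yaw,"ox",ox,"oy",oy,"board c",(b[:,:2]@X).round(4),(b[:,:2]@Y).round(4))
ox=ox.mean();oy=oy.mean(); O=ox*X+oy*Y; np.savez("board.npz",O=O,yaw=yaw); print(O)
for nme,q in dict(beech=[(255,160),(339,159),(341,241),(262,241)],walnut=[(369,127),(451,138),(439,221),(361,210)],cherry=[(499,123),(579,145),(549,226),(472,204)]).items():
    w=W(q,.030)[:,:2]; l=np.c_[(w-O)@X,(w-O)@Y]; print(nme,l.mean(0).round(4),l.round(4).tolist(),"rot",ang(l[0]-l[3]))
E
```

```text
[[0.6086, 0.3657, 0.012], [0.6658, 0.0541, 0.012], [0.47, 0.0152, 0.012], [0.4139, 0.3307, 0.012]] [[0.5807, 0.36, 0.024], [0.6418, 0.0493, 0.024]] [[0.5856, 0.329, 0.024], [0.4203, 0.2971, 0.024]]
yaws 11.135001439497103 10.937808099094042 10.414157820099732 10.083618003323409 11.236992459348286 10.209790642166295
10.642646340503571 ox [0.56718932 0.5699108 ] oy [0.09020888 0.08934158] board c [0.6656 0.6644 0.4647 0.4679] [ 0.247  -0.0698 -0.0719  0.2485]
[0.54219    0.19323241]
beech [-0.0256  0.0732] [[0.0019, 0.1009], [0.002, 0.0443], [-0.0534, 0.0458], [-0.0529, 0.1019]] rot -0.9703539748591572
walnut [-0.0089 -0.    ] [[0.0219, 0.0235], [0.0145, -0.0307], [-0.04, -0.0236], [-0.0319, 0.0308]] rot -7.69339857408647
cherry [-0.01   -0.0814] [[0.0235, -0.0621], [0.0093, -0.1163], [-0.0442, -0.101], [-0.0286, -0.0463]] rot -16.909423282953195
```

```bash
cat >> h.py <<'E'
try:
    B=np.load("board.npz"); O=B['O']; yaw=float(B['yaw']); c_,s_=np.cos(np.radians(yaw)),np.sin(np.radians(yaw)); X=np.array([c_,s_]); Y=np.array([-s_,c_])
except FileNotFoundError: pass
def bw(x,y,z): return np.r_[O+x*X+y*Y,z]
ZP=.018
def press(axis,pt,lim,F=6):
    """step 1 mm along board axis (0 x,1 y) from pt=[x,y] till force F"""
    D=np.r_[(X,Y)[axis],0]; pt=list(pt); f=0
    f0=robot.read_force()@D
    while pt[axis]<lim:
        pt[axis]+=.001; robot.servo_line(bw(*pt,ZP),speed=.02)
        f=abs(robot.read_force()@D-f0)
        if f>F: break
    print("press",axis,np.round(pt,4),"F",round(float(f),1),"t",robot.read_t()); return pt
def pushx(y,x0,xs=.0):
    robot.servo_line(bw(x0,y,.06),speed=.3); robot.servo_line(bw(x0,y,ZP),speed=.12)
    robot.servo_line(bw(xs,y,ZP),speed=.08)
    p=press(0,(xs,y),.012)
    robot.servo_line(bw(p[0]-.02,y,ZP),speed=.15); robot.servo_line(bw(p[0]-.02,y,.06),speed=.2)
E
python3 - <<'E'
from h import *
robot.move_gripper(.1)
robot.goto(bw(-.07,-.0814,.06),down(yaw))
pushx(-.0814,-.07); pushx(0,-.07); pushx(.0732,-.075)
ci=robot.camera_info("wrist"); robot.goto(bw(-.085,.0,.17),down(yaw)); V=wristV(ci); p,d=robot.grab_frame("wrist")
np.savez("w2.npz",p=p,d=d,V=V)
cv2.imwrite("pics/w2.png",cv2.resize(p[:,:,::-1],(800,600),interpolation=cv2.INTER_CUBIC)); print(robot.read_t())
E
```

```text
press 0 [ 0.002  -0.0814] F 6.3 t 6.6167
press 0 [0.003 0.   ] F 9.1 t 10.0083
press 0 [0.003  0.0732] F 7.1 t 13.45
14.7833
```

View pics/w2.png

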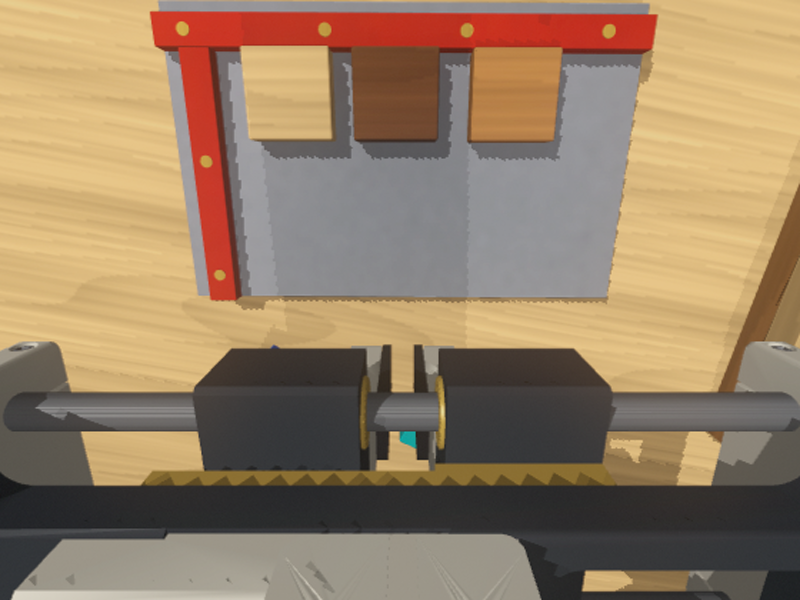

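All three blanks are flat on the fence: beech at (288,93), walnut at (396,93) and cherry at (515,93). Gaps remain in y, so next I close the row up and then re-press it.

```bash
python3 - <<'E'
from h import *
def pushy(y0,ys=-.058):
    robot.goto(bw(.04,y0,.08),down(yaw-90)); robot.servo_line(bw(.04,y0,ZP),speed=.15)
    robot.servo_line(bw(.04,ys,ZP),speed=.07); p=press(1,(.04,ys),-.042,8)
    robot.servo_line(bw(.04,p[1]-.02,ZP),speed=.15); robot.servo_line(bw(.04,p[1]-.02,.08),speed=.25)
pushy(-.135)
robot.goto(bw(-.03,-.015,.06),down(yaw))
for y in(-.015,.041,.097): pushx(y,-.02,-.002)
pushy(-.075)
ci=robot.camera_info("wrist"); robot.goto(bw(-.085,.0,.17),down(yaw)); V=wristV(ci); p,d=robot.grab_frame("wrist")
np.savez("w3.npz",p=p,d=d,V=V)
cv2.imwrite("pics/w3.png",cv2.resize(p[:240,120:480,::-1],(800,533),interpolation=cv2.INTER_CUBIC)); print(robot.read_t())
E
```

```text
press 1 [ 0.04  -0.053] F 9.6 t 18.9833
press 0 [ 0.003 -0.015] F 7.8 t 23.325
press 0 [0.003 0.041] F 7.8 t 26.425
press 0 [0.003 0.097] F 6.7 t 29.525
press 1 [ 0.04  -0.053] F 10.6 t 33.525
35.4667
```

View pics/w3.png

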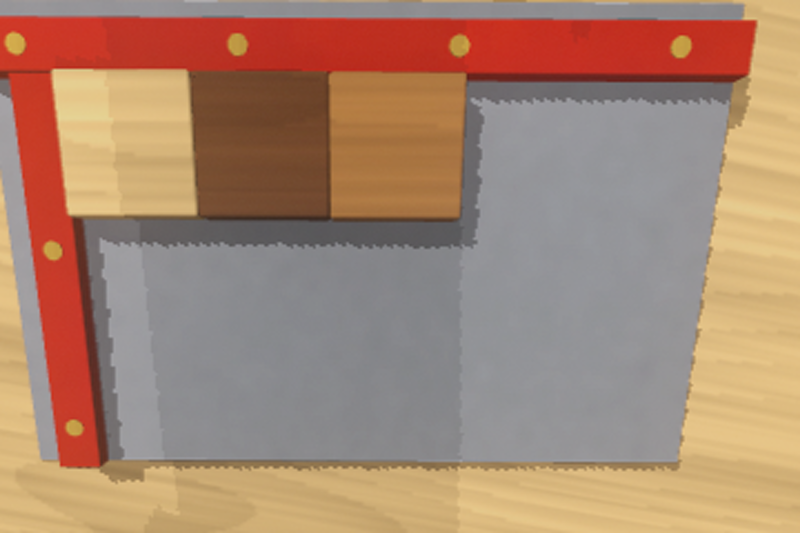

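Beech, walnut and cherry form a tight row against the fence and the stop, with walnut in the middle at y = 41 mm. Next is a wrist look at the sander.

```bash
python3 - <<'E'
from h import *
robot.servo_line(bw(-.085,0,.26),speed=.3)
robot.move_gripper(1.)
robot.goto([.405,-.295,.26],down(-23)); robot.dwell(.2)
ci=robot.camera_info("wrist"); V=wristV(ci); p,d=robot.grab_frame("wrist")
np.savez("w4.npz",p=p,d=d,V=V)
cv2.imwrite("pics/w4.png",cv2.resize(p[:240,120:480,::-1],(800,533),interpolation=cv2.INTER_CUBIC)); print(robot.read_t(),robot.read_qpos().round(1))
E
```

```text
39.2417 [-13.5   2.7 -17.7  -0.  -69.6  80.6]
```

View pics/w4.png

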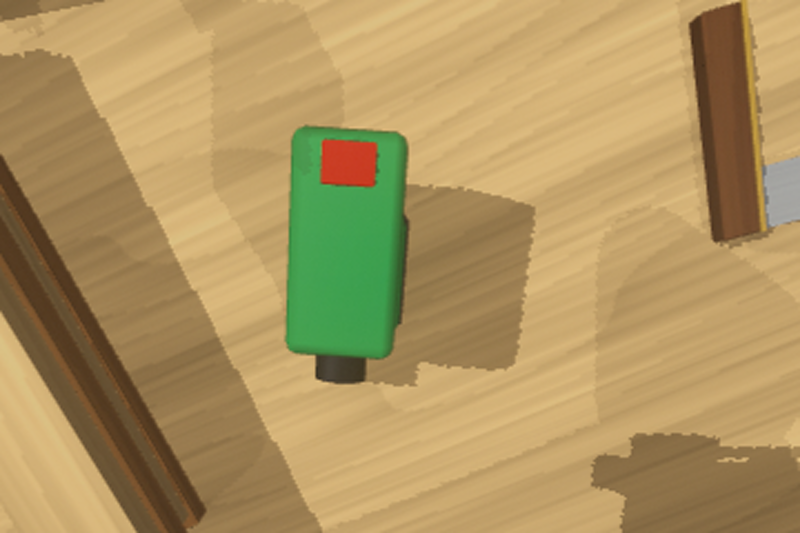

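The sander's green top covers (292,127) to (394,357) in the crop, with the nose (red patch) at the top and the spout at the bottom. I'll fit its top face from the depth image.

```bash
python3 - <<'E'
from h import *
z=np.load("w4.npz"); ci=robot.camera_info("wrist"); V=z['V']; d=z['d'].astype(float); f=210/np.tan(np.radians(ci['vfov']/2))
v,u=np.mgrid[:420,:560]; C=np.stack([(u-ci['cx'])/f*d,(v-ci['cy'])/f*d,d],-1); P=(C-V[:3,3])@V[:3,:3]
m=(P[...,2]>.098)&(P[...,2]<.115)&(v<170)&(u>230)&(u<320)&(d>0)
q=P[m]; r=cv2.minAreaRect((q[:,:2]*1000).astype(np.float32)); b=cv2.boxPoints(r)
e=b[1]-b[0] if np.linalg.norm(b[1]-b[0])>np.linalg.norm(b[2]-b[1]) else b[2]-b[1]
print(len(q),np.median(q[:,2]),r,np.degrees(np.arctan2(e[1],e[0])))
w=toplane(ci,np.array([(292,127),(408,133),(393,358),(287,351)])/2.2222+[120,0],.106,V); print(w.round(4).tolist(),w.mean(0))
for k,l in(((w[0]-w[3]),'l'),((w[1]-w[2]),'r')): print(l,np.degrees(np.arctan2(k[1],k[0])))
E
```

```text
5154 0.10614392708892997 ((486.85430908203125, -321.4726257324219), (52.04768371582031, 99.99772644042969), 63.676509857177734) -26.323479
[[0.5406, -0.3203, 0.106], [0.5189, -0.3656, 0.106], [0.4315, -0.3232, 0.106], [0.454, -0.2782, 0.106]] [ 0.48623919 -0.32181728  0.106     ]
l -25.909759910766393
r -25.85044700946517
```

```bash
python3 - <<'E'
from h import *
g=[.4868,-.3215]; R=down(-26.1)
robot.goto([*g,.2],R); robot.servo_line([*g,.12],speed=.15); robot.servo_line([*g,.064],speed=.08)
print(robot.read_position().round(4))
robot.move_gripper(0.); robot.dwell(.2); print("grip",robot.read_grip_width()*88,robot.read_finger_force(),robot.read_t())
f0=robot.read_force()
robot.servo_line([*g,.10],speed=.06); robot.servo_line([*g,.235],speed=.12); robot.dwell(.2)
print("lift",robot.read_force()-f0,robot.read_ft_torque(),robot.read_finger_force(),robot.read_t())
robot.servo_line(bw(.0355,.0405,.235),ori=down(yaw),speed=.16); robot.dwell(.3)
p,d=robot.grab_frame("scene"); np.savez("s2.npz",p=p,d=d); ps=p
p,d=robot.grab_frame("top"); np.savez("t2.npz",p=p,d=d)
cv2.imwrite("pics/s2.png",np.hstack([cv2.resize(ps[150:370,230:450,::-1],(400,400)),cv2.resize(p[140:280,90:230,::-1],(400,400))]))
print(robot.read_t(),robot.read_position(),robot.read_finger_force(),robot.read_grip_width()*88)
E
```

```text
[ 0.4872 -0.3217  0.0643]
grip 51.8745839219035 29.963955581188202 42.1417
lift [ 0.29719739 -1.85010774 -9.15571491] [-0.00578222 -0.06371838  0.00086909] 29.961995780467987 44.3667
48.4583 [0.5696332  0.23956028 0.23503343] 29.961901009082794 52.16433150647914
```

View pics/s2.png

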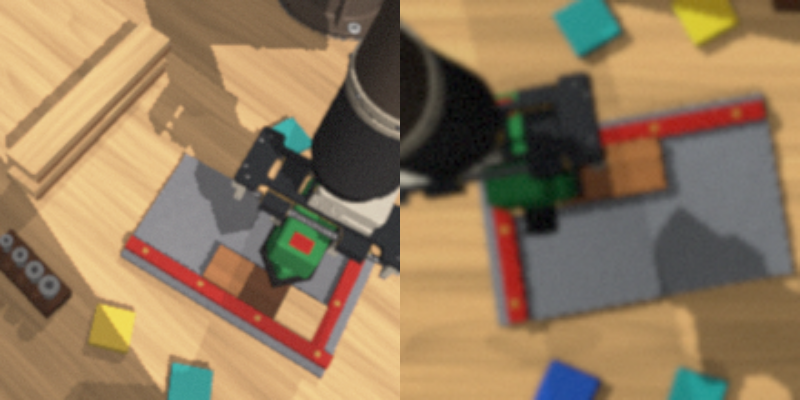

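The sander is held above the walnut blank and the row is undisturbed. I'll check tilt from the wrist depth, then descend in stages.

```bash
python3 - <<'E'
from h import *
robot.servo_line(bw(.0355,.0405,.125),speed=.1); robot.dwell(.3)
ci=robot.camera_info("wrist"); V=wristV(ci); p,d=robot.grab_frame("wrist"); np.savez("w5.npz",p=p,d=d,V=V)
f=210/np.tan(np.radians(ci['vfov']/2)); v,u=np.mgrid[:420,:560]; d=d.astype(float)
P=(np.stack([(u-ci['cx'])/f*d,(v-ci['cy'])/f*d,d],-1)-V[:3,3])@V[:3,:3]
zt=robot.read_position()[2]; L=np.stack([(P[...,:2]-O)@X,(P[...,:2]-O)@Y,P[...,2]-zt],-1)
m=(abs(L[...,2]-.042)<.008)&(abs(L[...,0]-.0355)<.06)&(abs(L[...,1]-.0405)<.024)&(d>0)&((p[...,1]>p[...,2]*1.3)|(p[...,0]>p[...,2]*2)); q=L[m]
A=np.c_[q[:,:2],np.ones(len(q))]; s=np.linalg.lstsq(A,q[:,2],rcond=None)[0]
print(len(q),"slopes deg",np.degrees(s[:2]),"z at grip",A.mean(0)@s,q.min(0),q.max(0))
cv2.imwrite("pics/w5.png",cv2.resize(p[:300,100:480,::-1],(760,600),interpolation=cv2.INTER_CUBIC)); print(robot.read_t(),robot.read_tcp_rot().round(4).tolist(),robot.read_position()-bw(.0355,.0405,.125))
E
```

```text
12836 slopes deg [-0.55590267  0.05313379] z at grip 0.042160253104978264 [0.01685075 0.0165003  0.03400266] [0.08586898 0.06449875 0.04635588]
50.0583 [[0.9828, 0.1847, 0.0004], [0.1847, -0.9828, 0.0003], [0.0004, -0.0002, -1.0]] [7.78175308e-05 8.78012756e-05 2.93575539e-04]
```

View pics/w5.png

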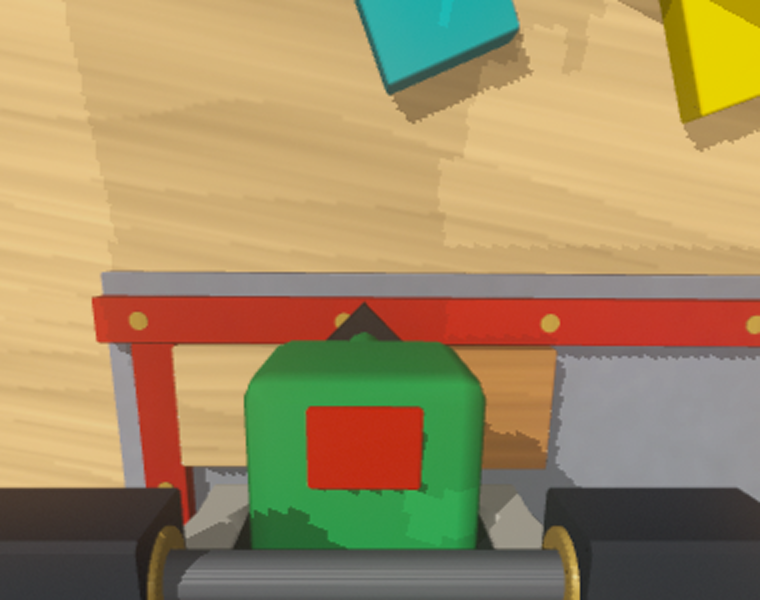

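```bash
python3 - <<'E'
from h import *
ci=robot.camera_info("wrist"); f=210/np.tan(np.radians(ci['vfov']/2)); v,u=np.mgrid[:420,:560]
an=lambda c:(cv2.fitLine(c.astype(np.float32),cv2.DIST_HUBER,0,.01,.01).ravel())
for n in("w1","w2","w3","w5"):
    z=np.load(n+".npz"); V=z['V']; p=z['p'].astype(int)
    m=((p[...,0]>2.5*p[...,1])&(p[...,0]>130)&(v<230))
    W=toplane(ci,np.c_[u.ravel(),v.ravel()],.024,V)[:,:2].reshape(420,560,2)
    lx=(W-O)@X; ly=(W-O)@Y
    # far edge of the fence: per column the topmost red pixel
    cols=[c for c in range(560) if m[:,c].any() and abs(ly[m[:,c].argmax(),c]+.02)<.13 and lx[m[:,c].argmax(),c]>.07]
    pts=np.array([[lx[m[:,c].argmax(),c],ly[m[:,c].argmax(),c]] for c in cols]); l=an(pts)
    print(n,len(pts),"fence far edge x",np.median(pts[:,0]),"yaw corr deg",-np.degrees(np.arctan(l[0]/l[1])))
V=np.load("w3.npz")['V']; w=toplane(ci,np.array([(190,71),(329,72),(329,217),(198,216)])/2.2222+[120,0],.03,V)[:,:2]-O
print("walnut",np.c_[w@X,w@Y].round(4).tolist(),(w@X).mean(),(w@Y).mean())
V=np.load("w5.npz")['V']; w=toplane(ci,[[363/2+100,303/2]],.061,V)[:,:2]-O; print("nose",w@X,w@Y)
E
```

```text
w1 289 fence far edge x 0.08701133832374074 yaw corr deg -0.28969994
w2 290 fence far edge x 0.08717435634731933 yaw corr deg -0.21560608
w3 291 fence far edge x 0.08682795282181564 yaw corr deg -0.27139506
w5 299 fence far edge x 0.08747067543841089 yaw corr deg -0.34111762
walnut [[0.0671, 0.0672], [0.0667, 0.0113], [0.0119, 0.012], [0.0123, 0.0678]] 0.03950016362389296 0.039574359159776334
nose [0.08967595] [0.040662]
```

```bash
python3 - <<'E'
from h import *
robot.servo_line(bw(.0352,.0400,.104),ori=down(yaw-.28),speed=.03); robot.dwell(.8)
print(robot.read_position()-bw(.0352,.04,.104),robot.read_force(),robot.read_finger_force(),robot.read_qvel().round(3),robot.read_t())
p,d=robot.grab_frame("scene")
cv2.imwrite("pics/s3.png",cv2.resize(p[200:370,270:450,::-1],(720,600)*1 if 0 else (635,600)))
E
```

```text
[ 1.35715187e-05 -3.99416027e-06  4.96473629e-06] [ 1.56462555 -0.611845   -7.65049665] 29.962118268013 [ 0.101  0.037 -0.034  0.065 -0.004 -0.016] 51.7083
```

View pics/s3.png

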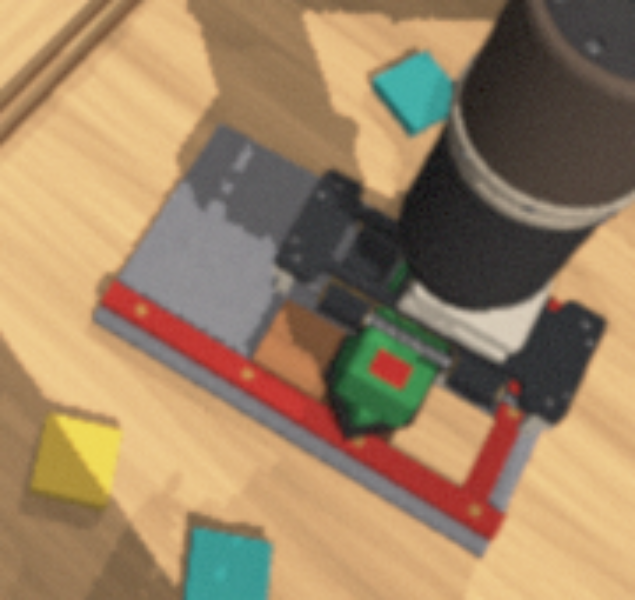

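The sander hovers over the walnut blank with its nose at the fence, and the row is intact.

```bash
python3 -c "
from h import *
robot.dwell(.5); print(robot.read_qvel().round(3),robot.read_force()); robot.job_done(); print(robot.read_t())"
```

```text
[-0.089  0.033 -0.147  0.065  0.067  0.025] [ 0.26175831  0.2476157  -8.58132561]
the job is handed in; nothing more can be done
the job is handed in; nothing more can be done
```

I handed the job in at about 52 s: the three blanks are in a tight row against the fence and end stop, and the sander is held level about 1 cm above the walnut blank with its nose at the fence.

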